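# Hold a sample slide flush on the tilted window of a two-beam colour reader

## Task

Take a colour reading on the reader: first seat the white standard puck fully home in its round well on the reader's deck and let go of it, since the reader compares the two. Then take the sample slide off its rest by its fin, tilt it to the slope of the reader's head and press it gently, face flush on the head, centred over the round window with its long sides level, so that no stray light gets in. Finish while still holding the slide pressed there; leave the other things on the bench where they are.

Things in the scene. Friction and masses are not known exactly. Their poses are not given: they have to be found in the camera images.
- standard_center (a point): centre (19.5 mm above the underside, on the axis) of the white standard: a loose upright puck, a white ceramic disc 44 mm across and 15 mm thick (its lowest 6 mm tapering to 39 mm) with an upright aluminium grip, 20 x 20 mm square and 24 mm tall, standing on it (39 mm in all), about 110 g; x and y are square to the grip's sides. It stands on the bench at the start, turned any way
- standard_foot (a point): centre of the puck's flat underside; z is the puck's axis, up
- well (a point): centre of the floor of the round well (dark floor) in the 70 x 70 mm grey block on the reader's deck: 47 mm across, 9 mm deep, rim 54 mm above the bench. x points away from the reader's front, z up. Home, the puck's underside rests on this floor and 6 mm of its disc stand out. The head's window lies 140 mm along +y; the head's upper edge is up to 125 mm above the bench
- window (a point): centre of the round window (25 mm glass in a dark ring 33 mm across, level with the face) on the flat aluminium sample face of the reader's head, 96 mm (y) x 72 mm (x). z is the face's outward normal, x points up the slope, y lies level along the tilt axis. The face slopes 0.35 to 0.65 rad from level, its upper edge away from the robot, so that it looks up and towards the reader's front (-x)
- head: the tilting head; its origin is on the tilt axis, 16 mm behind the window's centre, axes as the window's. The clamp is tight: it holds its angle when pressed. It sits between two aluminium cheeks (60 mm either way along y) that stay lower than the face's centre; a clamp knob sticks out 17 mm from the +y one
- slide_center (a point): centre of the sample slide (20 mm above its face, inside the fin). The slide is a loose plate 52 mm (x) x 76 mm (y, long sides) x 6 mm thick, glass below and black back above, with a black finger fin standing on the middle of the back: 26 mm long (x), 12 mm thick (y), 34 mm tall, so the whole is 40 mm high; 70 g. Pinched across the fin's 12 mm it can still rock a little about y between the fingers as it meets a face
- slide_face (a point): centre of the slide's flat underside, which is the sample face; z points out of the back, through the fin; x and y as the slide's
- slide: the sample slide; same point as slide_face
- standard: the white standard puck; same point as standard_foot
- slide_rest: fixed low rest, 80 x 100 mm, origin under its centre; two grey rails carry the slide by its ends with its underside 21 mm above the bench, fin up; rail lips stand 3 mm above that level, with 1 to 2.5 mm of play, so the slide lifts straight up
- reader: the fixed reader's deck, 160 mm (x) x 280 mm (y), origin under its centre on the bench; front to -x; well at y = -80 mm, head at y = +60 mm
- beaker: bystander: loose glass beaker with cream, 84 mm across, 96 mm high, origin under it
- dropper: bystander: small amber dropper bottle with black cap, 37 mm across, 94 mm high, origin under it
- black_roll: bystander: flat roll of black tape, 60 mm across, 18 mm high, origin under it
- small_amber: bystander: small amber bottle with white cap, 37 mm across, 75 mm high, origin under it
Not all that is in view belongs to the job. What is shaped like the slide but purple or turquoise is not meant.

How it is judged (in metres and radians):
On the way:
1. the white standard is seated home in its well and released (horizontal distance between standard_foot and well below 0.0035 m and z of standard_foot in the frame of well between -0.002 and 0.002 m and angle between standard_foot's own z axis and vertical below 0.06 rad and contact force between the fingers and standard below 0.1 N), for 0.3 s.
At the end, for the whole second after the job is handed in: Standard released in its well: within 2 mm of the floor, 3.5 mm of the axis, upright to 0.06 rad. Slide gripped (2 N), at rest, pressed on the head with 1.5 to 30 N, flush to 0.035 rad and 2.5 mm, centred on the window to 8 mm each way, square to 0.14 rad (all of step 1 and x of slide_face in the frame of window between -0.008 and 0.008 m and y of slide_face in the frame of window between -0.008 and 0.008 m and z of slide_face in the frame of window between -0.0025 and 0.0025 m and angle between the z axis of slide_face and the z axis of window, either way round below 0.035 rad and angle between the x axis of slide_face and the x axis of window, either way round below 0.14 rad and angle between slide_face's own z axis and vertical below 1 rad and contact force between slide and head between 1.5 and 30 N and contact force between the fingers and slide above 2 N and contact force between slide and slide_rest below 0.1 N and linear speed of slide below 0.01 m/s); the arm keeps its last pose, push and grip.
It fails at once if the glass slide is pressed on the head with more than 45 N (contact force between slide and head above 45 N).
It fails at once if the beaker is pushed away by more than 25 mm (distance of beaker from where it was at the start of the episode above 0.025 m).
It fails at once if the dropper bottle is pushed away by more than 25 mm (distance of dropper from where it was at the start of the episode above 0.025 m).
It fails at once if the black tape roll is pushed away by more than 25 mm (distance of black_roll from where it was at the start of the episode above 0.025 m).
It fails at once if the small amber bottle is pushed away by more than 25 mm (distance of small_amber from where it was at the start of the episode above 0.025 m).
It also fails if it takes over 58 s, if anything falls off the work surface, if the arm or the gripper's body presses on something with over 40 N, if the wrist force passes 120 N, or if a joint passes its speed limit or range.

## Robot

A 6-joint arm with a two-finger parallel gripper is mounted at the origin on the work surface; the furniture and walls round the work are solid. World frame = base frame: x ahead of the robot, y to its left, z up, the work surface at z = 0. Lengths are in mm, angles in rad, forces in N, time in s.
With the tool pointing down it reaches from about 300 to 875 mm from the base axis. Payload 6.4 kg.
Tool frame: the origin (TCP) lies between the finger pads; the fingertips stand 11 mm ahead of it and the grasp point (between the pads) lies 8 mm behind it; y points along the fingers, x is the direction in which the jaws open and shut, and the axes are right-handed (so a half turn about y gives the same grasp; the last joint's range is limited). The gripper opens to 85 mm and grips with 20 to 120 N. Pads are 22 mm wide; open, the fingers measure 114 mm over their backs; the gripper's body (76 mm by 85 mm) begins 54 mm behind the grasp point. The pads swing forward as they close: fully open they stand 13 mm farther back than shut.
Start: joints at [1.089, 0.181, 1.607, -0, 1.354, -0.206], TCP at [156.57, 553.288, 242.288] pointing down, gripper open.
Joint ranges: [-2.99, 2.99], [-0.89, 2.07], [0.3, 2.58], [-1.14, 4.28], [0, 2.63], [-3.12, 3.12]. Speed limits (rad/s): [2.57, 2.57, 3.01, 3.14, 3.14, 3.14].

## Interface

Orientations are given as a unit quaternion [w, x, y, z].
In Python, from workcell import bot gives the robot as it stands.
- The arm moves only by the tool drive_tool, never from a script. Its argument "commands" is a list of rows, each a list of 5 numbers: the finger opening in mm, from 0 to 85.4, then the shift along the tool's x, y, z in mm, then the turn about the tool's y in rad. A call has 1 to 8 rows; each row shifts and turns the pose as measured when the row begins, along the tool's axes as they then stand; what a row does not reach is not made up. A row lasts 1/12 s, in which the tool goes at most 41.7 mm and 7.16 degrees, less where a joint would pass 70% of its speed; a pose out of reach is approached as far as the arm can. A call with a gripper value outside its range is refused whole. The fingers move at their own pace and stop on an object; "grip_force" is the grip in N (left out, the last holds). Time passes only in rows, so rows that do not move let the fingers close. It gives the time, the measured TCP pose, the force and the opening at its end, in the units of the state.
- bot.sense(): the state, without advancing time (a new reading comes with each control period).
- bot.read_camera(name): name is "scene" or "top" or "wrist"; returns a dict with "img" (384x512x3 uint8, red, green, blue), "range_z" (384x512 float32, mm along the optical axis (not along the pixel's ray), 0 where there is no reading), "intrinsics" (3x3 intrinsics, pixels), "origin" and "orientation" of the camera in the world. Camera axes: x right, y up, looking along -z (the intrinsics and any distortion apply to the point x, -y, -z); pixel columns grow to the right and rows downward; lengths in mm; the calibration is good to about 2 mm. A picture is of the moment at which its call begins.
- bot.sign_off(): hands the job in, once; it reports no verdict.
The state is a dict: "time_s": time; "joint_pos": joint angles; "qvel": joint speeds; "joint_efforts": joint torques, N m; "eef_pos": TCP position; "tool_rot": TCP orientation; "wrist_force": force on the tool from outside, world axes, zero at the start; "wrist_torque": the same for the moment, N m; "grip_width": opening from 0.0 (shut) to 1.0 (fully open).
Only numpy, scipy, OpenCV 4.12 (cv2) and the standard library are available. Lean on these libraries where they do the work, as an engineer would, in place of code of your own. Each camera call takes 0.05 s, during which the arm holds its last target. There are 200 camera calls.

## Working session

There is one attempt and no reset: what is moved stays moved. The work goes in short steps, Python scripts to look and compute and a tool call to move; the robot and the scene stay as the last step left them, time stands still between calls to the robot, and variables do not carry over. Pictures are saved under pics/ and viewed, about 8 in all and at most 12, crops included, and the job is handed in when it is done.

Besides the shell and the picture viewer there is one more tool, called after "Emit:" by a JSON object that holds its "api" and its "payload". drive_tool: Moves the arm, as the interface text tells. Its arguments: {"type":"object","properties":{"commands":{"type":"array"},"grip_force":{"type":"number"}},"required":["commands"]}

```bash
mkdir -p pics
cat > h.py <<'E'
import numpy as np, cv2
from scipy.spatial.transform import Rotation as R
from workcell import bot
def rot(q): return R.from_quat([q[1],q[2],q[3],q[0]]).as_matrix()
def cam(n):
    c=bot.read_camera(n); c={**c}; c['R']=rot(c['orientation']); c['o']=np.array(c['origin']); c['K']=np.array(c['intrinsics']); return c
def pts(c):
    z=c['range_z']; h,w=z.shape; u,v=np.meshgrid(np.arange(w),np.arange(h)); K=c['K']
    p=np.stack([(u-K[0,2])/K[0,0]*z,-(v-K[1,2])/K[1,1]*z,-z],-1)
    P=p@c['R'].T+c['o']; P[z==0]=np.nan; return P
def ray(c,u,v,h):
    K=c['K']; d=c['R']@np.array([(u-K[0,2])/K[0,0],-(v-K[1,2])/K[1,1],-1]); return c['o']+d*(h-c['o'][2])/d[2]
def save(c,n,s=1,box=None):
    i=c['img'][...,::-1]
    if box: x0,y0,x1,y1=box; i=i[y0:y1,x0:x1]
    cv2.imwrite('pics/'+n,cv2.resize(np.ascontiguousarray(i),None,fx=s,fy=s,interpolation=cv2.INTER_CUBIC))
E
python3 - <<'E'
from h import *
for n in ['scene','top','wrist']:
    c=cam(n); save(c,n+'0.png',1.5 if n!='wrist' else 1); np.savez(n+'0.npz',P=pts(c),img=c['img'])
    print(n,c['o'],c['R'].round(2).tolist(),c['K'].tolist(),[k for k in c])
print(bot.sense())
E
```

```text
scene [-338.29663918 -726.23101945  743.8474529 ] [[0.59, 0.39, -0.71], [-0.81, 0.29, -0.51], [0.01, 0.87, 0.49]] [[371.2628929313573, 0.0, 247.34651217773848], [0.0, 371.2628929313573, 191.93584847690371], [0.0, 0.0, 1.0]] ['img', 'range_z', 'intrinsics', 'origin', 'orientation', 'R', 'o', 'K']
top [ 383.67735331  -63.91365055 1523.00626805] [[-0.03, 0.99, -0.13], [-1.0, -0.03, -0.01], [-0.01, 0.13, 0.99]] [[378.3705937077297, 0.0, 258.42428140697973], [0.0, 378.3705937077297, 191.77857008001774], [0.0, 0.0, 1.0]] ['img', 'range_z', 'intrinsics', 'origin', 'orientation', 'R', 'o', 'K']
wrist [ 77.70641223 575.59938812 373.29293121] [[0.27, -0.91, -0.31], [0.96, 0.26, 0.09], [-0.0, -0.32, 0.95]] [[285.8299411638932, 0.0, 256.123240840517], [0.0, 285.8299411638932, 193.46994161978265], [0.0, 0.0, 1.0]] ['img', 'range_z', 'intrinsics', 'origin', 'orientation', 'R', 'o', 'K']
{'time_s': 0.15, 'joint_pos': array([ 1.08865336e+00,  1.81413434e-01,  1.60775071e+00,  1.74280162e-05,
        1.35381833e+00, -2.06353094e-01]), 'qvel': array([ 0.00014727, -0.00143588, -0.00234716, -0.00089608, -0.0019432 ,
       -0.00086219]), 'joint_efforts': array([ 5.03556694e-04, -4.45267975e+01, -3.51688635e+01, -2.71903700e-04,
        5.90562529e-03,  8.51559122e-06]), 'eef_pos': array([156.39325631, 552.90455614, 241.58023672]), 'tool_rot': array([-0.56377924,  0.56418798,  0.42607654, -0.42697034]), 'wrist_force': array([-0.04171894,  0.40927681, -0.38610379]), 'wrist_torque': array([-0.04512841,  0.00195101,  0.03681962]), 'grip_width': 1.0027299804915961}
```

View pics/top0.png

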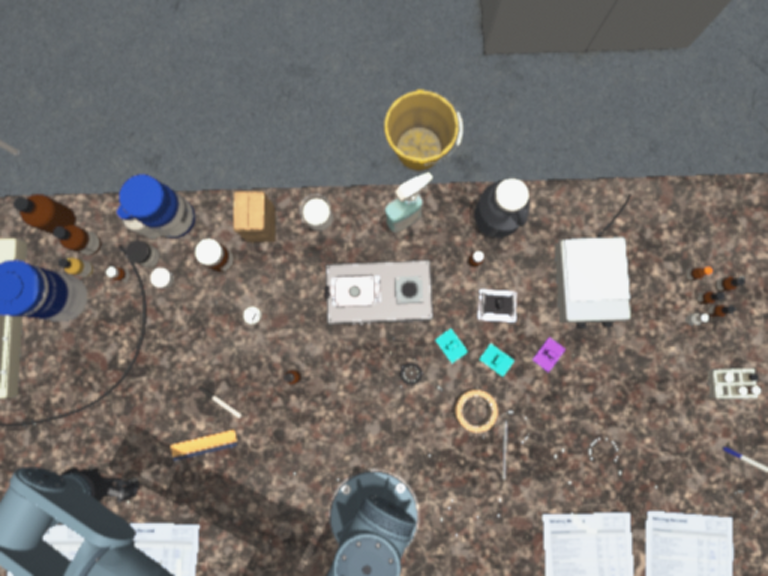

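View pics/scene0.png

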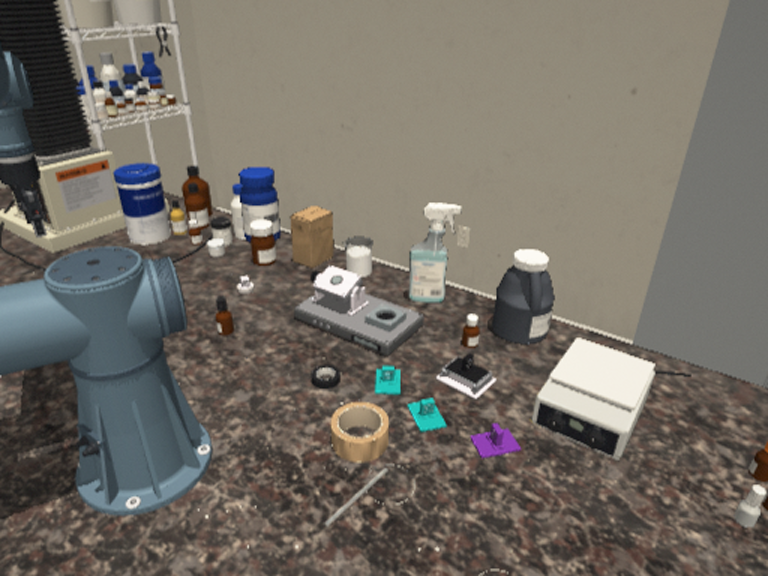

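Candidates for the standard: the white puck with grip at top (251,316) / scene (245,284). Rejected: white tub at top (160,277) / scene (217,247), and the bottle caps at top (209,253) and (316,211). Slide: black plate with fin on the white rest at top (497,305) / scene (467,370). Rejected: turquoise at top (451,345) and (497,360), purple at (549,354). Reader: top (380,291), with the head at left (355,291) and the well at (409,289). I'll check the choice in a close crop and measure.

Run:
```python
from h import *
d=np.load('top0.npz');P=d['P'];I=d['img']
s=np.load('scene0.npz');S=s['P'];J=s['img']
def crop(i,b,f): return cv2.resize(i[b[1]:b[3],b[0]:b[2],::-1],(f,f),interpolation=cv2.INTER_CUBIC)
a=np.hstack([crop(I,(147,190,187,230),390),crop(I,(310,180,350,220),390)])
cv2.imwrite('pics/crop1.png',a)
# standard
for nm,Q,b in [('top',P,(155,198,180,224)),('scene',S,(153,178,174,200))]:
    q=Q[b[1]:b[3],b[0]:b[2]].reshape(-1,3); im=(I if nm=='top' else J)[b[1]:b[3],b[0]:b[2]].reshape(-1,3)
    w=(im.min(1)>130); q=q[w]; print('std',nm,len(q),np.nanmedian(q,0),np.nanmin(q,0),np.nanmax(q,0))
# head face plane: region in scene/top
from numpy.linalg import svd
for nm,Q in [('top',P),('scene',S)]:
    m=(Q[...,0]>450)&(Q[...,0]<700)&(np.abs(Q[...,1])<200)&(Q[...,2]>85)&(Q[...,2]<130)
    q=Q[m]; 
    q=q[(q[:,1]>0)]
    print(nm,len(q),np.median(q,0),q.min(0),q.max(0))
    for _ in range(5):
        c=q.mean(0); n=svd(q-c)[2][2]; n*=np.sign(n[2]); r=(q-c)@n; q=q[abs(r)<max(2,2*r.std())]
    print(c,n,np.arccos(n[2]),len(q),r.std())
    m=(Q[...,0]>400)&(Q[...,0]<750)&(np.abs(Q[...,1])<260)&(Q[...,2]>25)&(Q[...,2]<80)
    q=Q[m];
    for _ in range(1):
        g=q[(q[:,2]>30)&(q[:,2]<62)&(q[:,1]>-170)&(q[:,1]<200)]; print('deck',cv2.minAreaRect(g[:,:2].astype(np.float32)),np.percentile(g[:,2],[5,50,95]))
    m=(Q[...,0]>380)&(Q[...,0]<620)&(Q[...,1]<-150)&(Q[...,1]>-330)&(Q[...,2]>12)&(Q[...,2]<70)
    g=Q[m]; print('rest',cv2.minAreaRect(g[:,:2].astype(np.float32)),g[g[:,2]>50].mean(0) if (g[:,2]>50).any() else 0, len(g))
```

```text
std top 166 [530.99084569 312.27588155  10.74029501] [473.38648822 269.51726349  -6.97599667] [576.70891971 350.68914297  44.96748934]
std scene 80 [519.59399045 303.89728883  19.0907758 ] [504.56415402 287.99402705   3.44367455] [544.72165136 332.44477857  45.05964985]
top 455 [575.42375427  43.8832823  101.51422049] [5.38482867e+02 8.63755470e-02 8.52446683e+01] [614.77100304 107.01972428 120.77989353]
[572.84835025  42.71070155 102.1279693 ] [-0.34704922  0.03554122  0.93717323] 0.35635905251067 366 2.6360628007609654
deck ((623.979736328125, -29.249038696289062), (250.64195251464844, 278.78668212890625), 0.562454342842102) [31.06693663 36.51848706 53.64993929]
rest ((499.5248107910156, -240.08731079101562), (179.73536682128906, 237.41656494140625), 89.83787536621094) 0 299
scene 344 [568.55094047  41.62706994 103.12140921] [5.35113243e+02 1.58516441e-01 8.52708274e+01] [605.75946508 107.98542771 119.68212456]
[569.21325015  40.363055   104.21759368] [-0.35894971  0.01140193  0.93328726] 0.3673363464160143 281 1.6470321812122388
deck ((622.13916015625, -31.706695556640625), (255.18109130859375, 275.5220947265625), 0.259517639875412) [33.09401667 38.6725535  56.34484839]
rest ((500.00238037109375, -240.1773681640625), (179.6196746826172, 239.60470581054688), 89.97557067871094) 0 448
```

View pics/crop1.png

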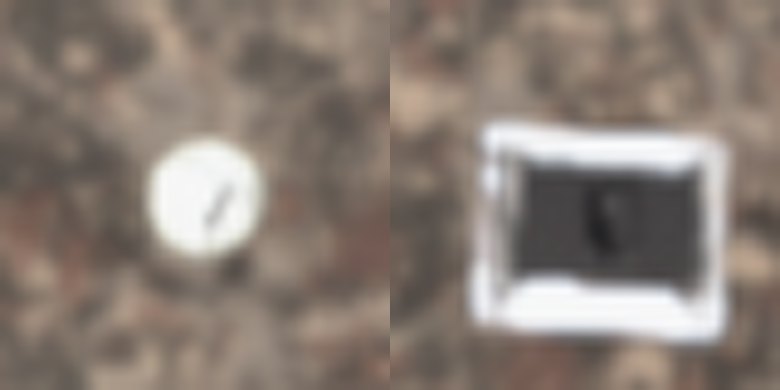

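```bash
cat >> h.py <<'E'
def go(t,yaw_x=None):
    """tool-frame shift to world target t (TCP)"""
    s=bot.sense(); T=rot(s['tool_rot']); d=T.T@(np.array(t,float)-s['eef_pos'])
    print('pos',s['eef_pos'].round(1),'toolx',T[:,0].round(3),'y',T[:,1].round(3),'t',round(s['time_s'],2),'F',s['wrist_force'].round(1),'w',round(s['grip_width'],3))
    print('shift',d.round(1))
    return d
E
python3 - <<'E'
from h import *
s=bot.sense();T=rot(s['tool_rot']);print(T.round(3))
c=cam('top');print(ray(c,167.7,210.3,15),ray(c,168,210.7,39), ray(c,237,193,104))
w=cam('wrist');print(T.T@(w['o']-s['eef_pos']),(T.T@w['R']).round(3))
go([500,305,220])
E
```

```text
[[ 0.272 -0.001 -0.962]
 [ 0.962 -0.001  0.272]
 [-0.001 -1.     0.   ]]
[524.36919493 310.81961916  15.        ] [520.51482924 303.6639935   39.        ] [574.1968084   26.13132058 104.        ]
[   0.32789269 -131.93197061   81.91263775] [[ 1.    -0.    -0.001]
 [-0.001  0.319 -0.948]
 [ 0.     0.948  0.319]]
pos [156.4 553.1 241.9] toolx [ 0.272  0.962 -0.001] y [-0.    -0.001 -1.   ] t 0.25 F [0.3 1.1 0.4] w 1.001
shift [-145.1   21.9 -398.1]
```

Emit:
{"api": "drive_tool", "payload": {"commands": [[85,-18,3,-40,0],[85,-18,3,-40,0],[85,-18,3,-40,0],[85,-18,3,-40,0],[85,-18,3,-40,0],[85,-18,3,-40,0],[85,-18,3,-40,0],[85,-18,0,-40,0]], "grip_force": 40}}

```text
time_s: 0.92
eef_pos: [411.1, 340.0, 220.6]
tool_rot: [0.562, -0.559, -0.431, 0.431]
wrist_force: [0.8, 1.6, 1.5]
grip_width: 0.999
```

Emit:
{"api": "drive_tool", "payload": {"commands": [[85,0,0,-30,0],[85,0,0,-30,0],[85,0,0,0,-0.1],[85,0,0,0,-0.1],[85,0,0,0,-0.08],[85,0,0,0,0]]}}

```text
time_s: 1.42
eef_pos: [479.7, 314.5, 219.4]
tool_rot: [-0.495, 0.495, 0.505, -0.505]
wrist_force: [-0.0, 0.2, -0.0]
grip_width: 0.997
```

Run:
```python
from h import *
go([520,305,130])
c=cam('wrist'); save(c,'w1.png'); np.savez('w1.npz',P=pts(c),img=c['img'])
```

```text
pos [479.7 314.5 219.4] toolx [-0.019  1.     0.001] y [-0.     0.001 -1.   ] t 1.42 F [-0.   0.2 -0. ] w 0.997
shift [-10.4  89.4 -40.1]
```

View pics/w1.png

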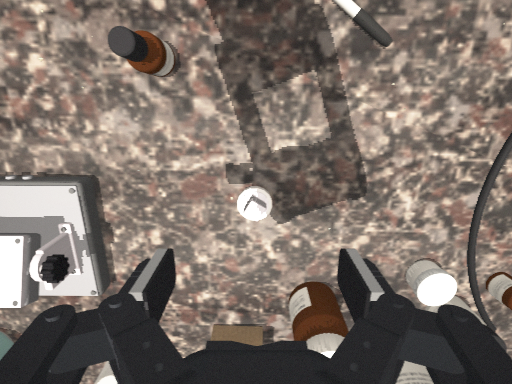

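The wrist view shows the puck with its grip at (255,203), the reader at the left edge and the dropper at (140,45). Next I measure it.

Run:
```python
from h import *
c=cam('wrist'); P=pts(c)
m=(c['img'].min(2)>150).astype(np.uint8); m[:,:225]=0;m[:,290:]=0;m[:170]=0;m[235:]=0
n,l,st,ce=cv2.connectedComponentsWithStats(m); k=1+st[1:,4].argmax(); print(st[k],ce[k])
q=P[l==k]; print(np.nanpercentile(q,[2,50,98],axis=0).round(1)); t=q[q[:,2]>34]; print(len(t),t.mean(0) if len(t) else 0)
print(ray(c,*ce[k],18)); save(c,'w2.png',8,(225,173,285,233))
```

```text
[ 230  187   60   48 1606] [256.98194271 213.75840598]
[[505.  288.1  -0.7]
 [537.3 316.1  13.9]
 [573.1 355.9  40. ]]
282 [523.73393985 313.84086866  38.98496034]
[536.77622022 317.06131618  18.        ]
```

View pics/w2.png

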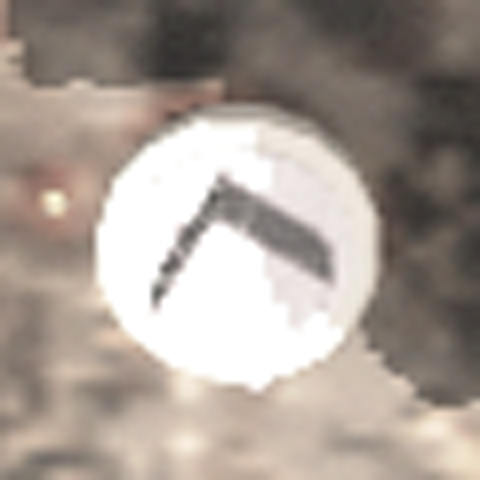

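Run:
```python
from h import *
c=cam('wrist'); P=pts(c)
m=(P[...,2]>33)&(P[...,2]<46)&(abs(P[...,0]-523)<30)&(abs(P[...,1]-313)<30)
r=cv2.minAreaRect(P[m][:,:2].astype(np.float32)); print(r)
# colour-based disc: not-background blob by depth z>8
m2=(P[...,2]>9)&(abs(P[...,0]-523)<35)&(abs(P[...,1]-313)<35); q=P[m2]; print(len(q), cv2.minEnclosingCircle(q[:,:2].astype(np.float32)))
# by image: disc circle centre in crop ~ (239,245)/8+offset
print(ray(c,225+239/8,173+245/8,15))
ts=[]
for u,v in [(225,185),(335,275),(152,303),(330,250)]: print(ray(c,225+u/8,173+v/8,39).round(1))
go([523.5,313.5,120])
```

```text
((524.3463745117188, 314.3568115234375), (20.681365966796875, 20.168411254882812), 58.192020416259766)
925 ((524.63330078125, 314.16168212890625), 21.967214584350586)
[524.08714988 314.44199886  15.        ]
[505.8 312.2  39. ]
[519.5 328.5  39. ]
[524.4 301.7  39. ]
[515.6 327.7  39. ]
pos [479.2 315.  219.6] toolx [-0.015  1.     0.001] y [-0.     0.001 -1.   ] t 1.57 F [0.1 0.2 0.4] w 0.998
shift [ -2.3  99.6 -44.3]
```

Emit:
{"api": "drive_tool", "payload": {"commands": [[60,-0.5,35,-22,0],[60,-0.5,35,-22,0],[60,0,30,0,0.12],[60,0,20,0,0.12],[60,0,0,0,0.12],[60,0,0,0,0.12],[60,0,0,0,0.09],[60,0,0,0,0]], "grip_force": 40}}

```text
time_s: 2.23
eef_pos: [524.4, 318.4, 96.4]
tool_rot: [0.624, -0.623, -0.336, 0.332]
wrist_force: [-0.8, 0.1, 1.7]
grip_width: 0.703
```

Run:
```python
from h import *
go([524.4,314.3,27])
```

```text
pos [524.4 318.4  96.4] toolx [0.555 0.832 0.006] y [ 0.005  0.004 -1.   ] t 2.23 F [-0.8  0.1  1.7] w 0.703
shift [-3.8 69.4 -2.1]
```

Emit:
{"api": "drive_tool", "payload": {"commands": [[60,-3.8,10,-2.1,-0.03],[60,0,20,0,0],[60,0,20,0,0],[60,0,10,0,0],[60,0,0,0,0]]}}

```text
time_s: 2.65
eef_pos: [525.3, 316.5, 37.3]
tool_rot: [0.616, -0.616, -0.35, 0.342]
wrist_force: [-0.9, 0.7, -0.1]
grip_width: 0.701
```

Run:
```python
from h import *
go([524.4,314.3,27])
```

```text
pos [525.3 316.5  37.3] toolx [0.52  0.854 0.01 ] y [ 0.01   0.006 -1.   ] t 2.65 F [-0.9  0.7 -0.1] w 0.701
shift [-2.5 10.3 -0.3]
```

Emit:
{"api": "drive_tool", "payload": {"commands": [[60,-2.5,9,-0.3,0],[40,0,1,0,0],[10,0,0,0,0],[10,0,0,0,0],[10,0,0,0,0],[10,0,0,0,0],[10,0,0,0,0]]}}

```text
time_s: 3.23
eef_pos: [526.1, 315.4, 30.2]
tool_rot: [-0.616, 0.616, 0.353, -0.341]
wrist_force: [0.7, 0.1, -1.0]
grip_width: 0.222
```

Emit:
{"api": "drive_tool", "payload": {"commands": [[10,0,0,0,0],[10,0,-30,0,0],[10,0,-35,0,0],[10,0,-35,0,0],[10,0,-20,0,0],[10,0,0,0,0]]}}

```text
time_s: 3.73
eef_pos: [522.2, 313.5, 152.1]
tool_rot: [0.616, -0.616, -0.35, 0.344]
wrist_force: [1.7, -0.4, -0.4]
grip_width: 0.222
```

Run:
```python
from h import *
go([580,150,150])
c=cam('wrist'); save(c,'w3.png')
# well from saved top & scene images : dark floor
for n in ['top','wrist']:
    c=cam(n); P=pts(c); np.savez(n+'3.npz',P=P,img=c['img'],o=c['o'],R=c['R'],K=c['K'])
    m=(P[...,0]>480)&(P[...,0]<680)&(P[...,1]>-160)&(P[...,1]<-30)&(P[...,2]>49)&(P[...,2]<60)
    q=P[m]; print(n,len(q)); 
    if len(q)>20: print(cv2.minAreaRect(q[:,:2].astype(np.float32)),np.median(q[:,2]))
```

```text
pos [522.2 313.5 152.1] toolx [0.518 0.855 0.008] y [ 0.008  0.005 -1.   ] t 3.73 F [ 1.7 -0.4 -0.4] w 0.222
shift [-109.9    1.7 -134.1]
top 192
((578.9570922851562, -109.92707061767578), (66.89647674560547, 68.34452056884766), 88.28482055664062) 53.37478077272931
wrist 0
```

View pics/w3.png

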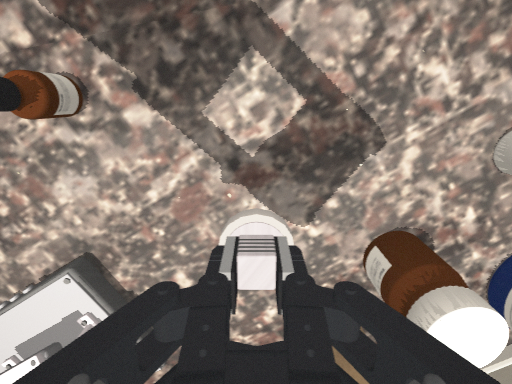

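Emit:
{"api": "drive_tool", "payload": {"commands": [[10,0,-25,0,-0.12],[10,0,-15,0,-0.12],[10,0,0,0,-0.12],[10,0,0,0,-0.12],[10,0,0,0,-0.06],[10,0,0,0,0]]}}

```text
time_s: 4.38
eef_pos: [511.5, 309.2, 171.4]
tool_rot: [0.5, -0.491, -0.497, 0.512]
wrist_force: [0.3, 0.7, -0.4]
grip_width: 0.227
```

Run:
```python
from h import *
go([579,-80,188])
```

```text
pos [511.5 309.2 171.4] toolx [-0.019  1.    -0.006] y [-0.025 -0.007 -1.   ] t 4.38 F [ 0.3  0.7 -0.4] w 0.227
shift [-390.5  -15.7  -59.5]
```

Emit:
{"api": "drive_tool", "payload": {"commands": [[10,0,-20,0,0],[10,-40,-2,-6,0],[10,-40,0,-6,0],[10,-40,0,-6,0],[10,-40,0,-6,0],[10,-40,0,-6,0],[10,-40,0,-6,0],[10,-40,0,-6,0]]}}

```text
time_s: 5.05
eef_pos: [548.8, 27.6, 176.8]
tool_rot: [0.507, -0.485, -0.489, 0.518]
wrist_force: [0.9, -0.2, -1.8]
grip_width: 0.226
```

Run:
```python
from h import *
go([579,-80,188])
```

```text
pos [548.8  27.6 176.8] toolx [-0.016  1.    -0.007] y [-0.052 -0.008 -0.999] t 5.05 F [ 0.9 -0.2 -1.8] w 0.226
shift [-108.2  -11.9  -27.9]
```

Emit:
{"api": "drive_tool", "payload": {"commands": [[10,-36,-4,-9,0],[10,-36,-4,-9,0],[10,-36,-4,-9,0],[10,0,0,0,0],[10,0,0,0,0]]}}

```text
time_s: 5.47
eef_pos: [573.6, -93.4, 177.7]
tool_rot: [0.517, -0.486, -0.48, 0.516]
wrist_force: [-0.7, 0.4, -0.6]
grip_width: 0.221
```

Run:
```python
from h import *
go([579,-110,110])
c=cam('wrist'); save(c,'w4.png',1.5); P=pts(c);np.savez('w4.npz',P=P,img=c['img'],o=c['o'],R=c['R'],K=c['K'])
m=(P[...,0]>500)&(P[...,0]<660)&(P[...,1]>-170)&(P[...,1]<-50)&(P[...,2]>50)&(P[...,2]<58)
q=P[m]; print(len(q)); print(cv2.minAreaRect(q[:,:2].astype(np.float32)),np.median(q[:,2]))
```

```text
pos [573.6 -93.4 177.7] toolx [ 0.006  1.    -0.005] y [-0.067 -0.005 -0.998] t 5.47 F [-0.7  0.4 -0.6] w 0.221
shift [-16.2  67.2 -10. ]
2538
((577.1923217773438, -107.67636108398438), (70.32994079589844, 69.56391906738281), 0.8555157780647278) 54.23829914801229
```

View pics/w4.png

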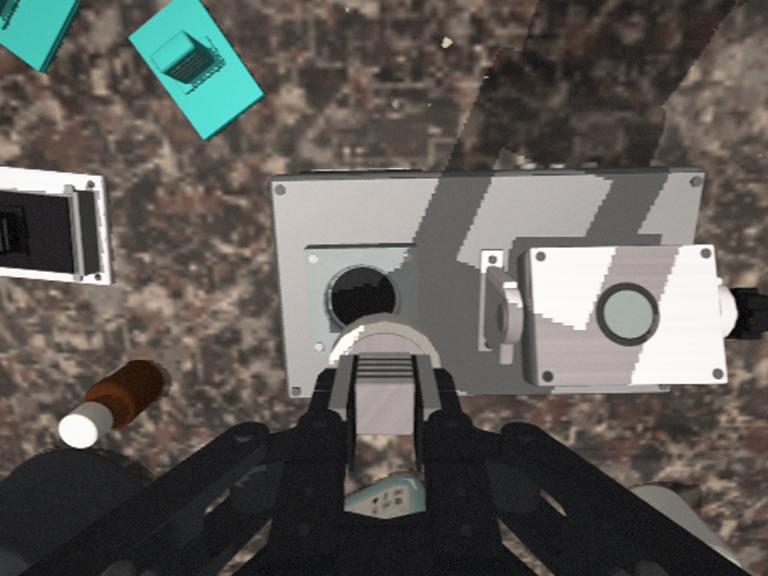

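Run:
```python
from h import *
d=np.load('w4.npz');c={k:d[k] for k in d};I=d['img'];P=d['P']
hsv=I.max(2).astype(int)
m=((hsv<45)).astype(np.uint8); m[:,:205]=0;m[:,280:]=0;m[:170]=0;m[225:]=0
n,l,st,ce=cv2.connectedComponentsWithStats(m);k=1+st[1:,4].argmax();print(st[k],ce[k])
ys,xs=np.where(l==k)
# left/right extents per row -> floor edge at z45 / rim fit on upper rows
from scipy.optimize import least_squares
e=[]
for v in range(178,205):
    r=xs[ys==v]
    if len(r): e+= [(r.min()-.5,v),(r.max()+.5,v)]
e=np.array(e)
for h in (54,45):
    q=np.array([ray(c,u,v,h)[:2] for u,v in e])
    f=least_squares(lambda p:np.hypot(*(q-p[:2]).T)-p[2],[577,-108,23],loss='soft_l1');print(h,f.x,abs(f.fun).mean())
# face plane
m=(P[...,0]>535)&(P[...,0]<625)&(P[...,1]>-15)&(P[...,1]<85)&(P[...,2]>80)&(P[...,2]<130)
q=P[m]
for _ in range(6):
    cc=q.mean(0);nn=np.linalg.svd(q-cc,full_matrices=False)[2][2];nn*=np.sign(nn[2]);r=(q-cc)@nn;q=q[abs(r)<max(1.,2*r.std())]
print('face',cc,nn,np.arctan2(np.hypot(*nn[:2]),nn[2]),len(q),r.std())
ex=np.cross([0,1,0],nn);ex/=np.linalg.norm(ex);uv=np.stack([(q-cc)@ex,(q-cc)@np.cross(nn,ex)],1)
R_=cv2.minAreaRect(uv.astype(np.float32));print(R_,'centre',cc+ex*R_[0][0]+np.cross(nn,ex)*R_[0][1])
# window ring (dark)
g=I.max(2);m=(g<110).astype(np.uint8);m[:,:395]=0;m[:,445:]=0;m[:185]=0;m[235:]=0
ys,xs=np.where(m); (u,v),rad=cv2.minEnclosingCircle(np.stack([xs,ys],1).astype(np.float32)); print(u,v,rad)
K=c['K'];dd=c['R']@np.array([(u-K[0,2])/K[0,0],-(v-K[1,2])/K[1,1],-1]);print('win',c['o']+dd*((cc-c['o'])@nn)/(dd@nn))
s=bot.sense();T=rot(s['tool_rot'])
R0=rot([-0.616,0.616,0.353,-0.341]);off=R0.T@(np.array([524.4,314.3,0])-[526.1,315.4,30.2]);print('off',off)
print('foot',s['eef_pos']+T@off)
```

```text
[221 184  42  33 849] [241.96348645 200.05535925]
54 [ 578.64493181 -106.84477084   20.27851736] 1.7568166622156631
45 [ 581.29882344 -107.3639748    20.96983158] 1.8168893823227357
face [570.11667004  32.48490597 103.57080747] [-0.35852939 -0.00518706  0.93350403] 0.3667322681959709 9996 0.5463869791843308
((-0.8843231201171875, 0.032268524169921875), (71.91167449951172, 96.05735778808594), 0.844767689704895) centre [569.29107972  32.51717406 103.25390362]
417.40625 209.3125 21.481491088867188
win [569.58102239  31.26704304 103.35831502]
off [-2.26807208 30.16134995  1.13526138]
foot [570.32003291 -95.91683992 147.55211855]
```

Run:
```python
from h import *
from scipy.optimize import least_squares
d=np.load('w4.npz');P=d['P'];I=d['img']
b=P[200:245,212:300];im=I[200:245,212:300]
m=(im.min(2)>120)&(b[...,2]>140)&(b[...,2]<180)
q=b[m];print(len(q),np.percentile(q,[1,50,99],axis=0).round(1))
# front edge points: per column first pixel with z>140
e=[]
for j in range(b.shape[1]):
    col=np.where(b[:,j,2]>135)[0]
    if len(col) : e.append(b[col[0],j])
e=np.array(e);s=e[(e[:,0]<573)]
print(s[::6].round(1))
f=least_squares(lambda p:np.hypot(*(s[:,:2]-p).T)-22,[570,-96],loss='soft_l1');print(f.x,abs(f.fun).mean(), s[:,2].mean())
T=rot(bot.sense()['tool_rot']);print('disc top on axis if TCP-centred:',bot.sense()['eef_pos']+T@[0,15.2,0])
```

```text
1206 [[ 552.  -113.1  163.3]
 [ 559.6  -93.7  165.7]
 [ 569.6  -73.3  167.8]]
[[ 569.5 -114.3  164.3]
 [ 561.2 -111.4  157.4]
 [ 556.4 -107.8  156.9]
 [ 554.  -104.1  158.7]
 [ 552.4 -100.7  158. ]
 [ 551.1  -97.2  158.3]
 [ 550.8  -93.7  157.4]
 [ 551.8  -90.3  156.3]
 [ 552.   -86.8  157.5]
 [ 553.2  -83.4  157.8]
 [ 555.5  -79.9  158.1]
 [ 559.4  -76.1  155.9]
 [ 564.6  -73.   160.2]]
[573.16636479 -93.17781408] 0.18492341321837652 157.87565522782467
disc top on axis if TCP-centred: [572.4647708  -93.5720758  162.39048578]
```

Emit:
{"api": "drive_tool", "payload": {"commands": [[10,-7,10,-2,0],[10,-7,20,-3,0],[10,0,20,-3,0],[10,0,15,0,0],[10,0,0,0,0]]}}

```text
time_s: 5.93
eef_pos: [575.2, -103.7, 104.6]
tool_rot: [0.517, -0.484, -0.48, 0.518]
wrist_force: [-0.4, 0.1, -0.8]
grip_width: 0.228
```

Run:
```python
from h import *
go([578.3,-107.8,85])
```

```text
pos [ 575.2 -103.7  104.6] toolx [ 0.003  1.    -0.004] y [-0.071 -0.004 -0.997] t 5.93 F [-0.4  0.1 -0.8] w 0.228
shift [-4.  19.3 -4.5]
```

Emit:
{"api": "drive_tool", "payload": {"commands": [[10,-4,8,-4,0],[10,0,8,-1,0],[10,0,0,0,0]]}}

```text
time_s: 6.18
eef_pos: [578.3, -105.4, 85.4]
tool_rot: [0.517, -0.482, -0.48, 0.519]
wrist_force: [0.1, 0.2, -1.1]
grip_width: 0.22
```

Run:
```python
from h import *
go([578.3,-107.8,78])
```

```text
pos [ 578.3 -105.4   85.4] toolx [ 0.     1.    -0.003] y [-0.074 -0.003 -0.997] t 6.18 F [ 0.1  0.2 -1.1] w 0.22
shift [-2.4  7.4 -0.6]
```

Emit:
{"api": "drive_tool", "payload": {"commands": [[10,-3,2,0,0],[10,0,2,0,0],[10,0,0,0,0]]}}

```text
time_s: 6.43
eef_pos: [578.9, -108.3, 81.8]
tool_rot: [0.517, -0.482, -0.481, 0.519]
wrist_force: [-0.5, 0.2, -1.0]
grip_width: 0.224
```

Run:
```python
from h import *
go([578.3,-107.8,78])
c=cam('wrist'); save(c,'w5.png',3,(170,150,330,280)); P=pts(c);np.savez('w5.npz',P=P,img=c['img'],o=c['o'],R=c['R'],K=c['K'])
```

```text
pos [ 578.9 -108.3   81.8] toolx [-0.001  1.    -0.004] y [-0.072 -0.004 -0.997] t 6.43 F [-0.5  0.2 -1. ] w 0.224
shift [0.5 3.9 0.3]
```

View pics/w5.png

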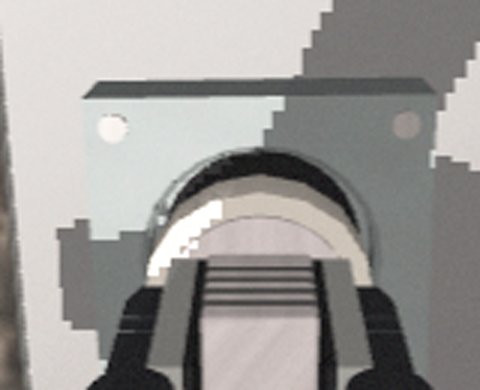

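Seen in the crop, the puck is centred over the well (disc and rim both about column 262), so I lower it.

Emit:
{"api": "drive_tool", "payload": {"commands": [[10,0,2,0,0],[10,0,2,0,0],[10,0,1.5,0,0],[10,0,1.5,0,0],[10,0,0,0,0]]}}

```text
time_s: 6.9
eef_pos: [579.3, -108.8, 76.5]
tool_rot: [0.516, -0.483, -0.481, 0.518]
wrist_force: [0.2, -0.1, -1.1]
grip_width: 0.222
```

Run:
```python
from h import *
go([578.3,-107.8,74.5])
```

```text
pos [ 579.3 -108.8   76.5] toolx [-0.001  1.    -0.005] y [-0.069 -0.005 -0.998] t 6.9 F [ 0.2 -0.1 -1.1] w 0.222
shift [1.  2.1 0.8]
```

Emit:
{"api": "drive_tool", "payload": {"commands": [[10,1,1,1,0],[10,0,1,0,0],[10,0,1,0,0],[10,0,0,0,0]]}}

```text
time_s: 7.23
eef_pos: [578.4, -107.8, 75.2]
tool_rot: [0.515, -0.484, -0.481, 0.518]
wrist_force: [-0.2, 0.1, -2.3]
grip_width: 0.223
```

Run:
```python
from h import *
go([578.3,-107.8,74.5])
```

```text
pos [ 578.4 -107.8   75.2] toolx [-0.001  1.    -0.005] y [-0.069 -0.005 -0.998] t 7.23 F [-0.2  0.1 -2.3] w 0.223
shift [0.  0.7 0.1]
```

Emit:
{"api": "drive_tool", "payload": {"commands": [[10,0,1,0,0],[10,0,1,0,0],[10,0,0,0,0],[35,0,0,0,0],[40,0,0,0,0],[45,0,0,0,0],[45,0,0,0,0]]}}

```text
time_s: 7.82
eef_pos: [579.3, -108.3, 74.8]
tool_rot: [0.515, -0.485, -0.482, 0.518]
wrist_force: [-1.1, -0.3, -0.3]
grip_width: 0.528
```

Emit:
{"api": "drive_tool", "payload": {"commands": [[45,0,-10,0,0],[45,0,-20,0,0],[45,0,-30,0,0],[45,0,-20,0,0],[45,0,0,30,0],[45,0,0,0,0]]}}

```text
time_s: 8.32
eef_pos: [552.4, -106.9, 159.9]
tool_rot: [0.516, -0.482, -0.481, 0.519]
wrist_force: [0.4, -0.7, -1.4]
grip_width: 0.529
```

Run:
```python
from h import *
go([500,-240,160])
c=cam('wrist'); save(c,'w6.png',1.5); P=pts(c);np.savez('w6.npz',P=P,img=c['img'],o=c['o'],R=c['R'],K=c['K'])
m=(abs(P[...,0]-577)<35)&(abs(P[...,1]+108)<35)
t=m&(P[...,2]>76); print('top',t.sum(), cv2.minAreaRect(P[t][:,:2].astype(np.float32)),P[t].mean(0))
t=m&(P[...,2]>57.5)&(P[...,2]<64);print('disc',P[t].mean(0),cv2.minEnclosingCircle(P[t][:,:2].astype(np.float32)),np.percentile(P[t][:,2],[5,50,95]))
```

```text
pos [ 552.4 -106.9  159.9] toolx [-0.001  1.    -0.004] y [-0.072 -0.004 -0.997] t 8.32 F [ 0.4 -0.7 -1.4] w 0.529
shift [-133.     4.3   52.4]
top 9321 ((564.8427124023438, -107.99944305419922), (69.9875717163086, 45.68218994140625), 89.99656677246094) [ 548.87095702 -107.94182665  198.75276588]
disc [ 572.46903527 -107.69748151   60.76034053] ((578.2515869140625, -107.70787811279297), 22.237428665161133) [59.25763948 60.75916685 62.21373212]
```

View pics/w6.png

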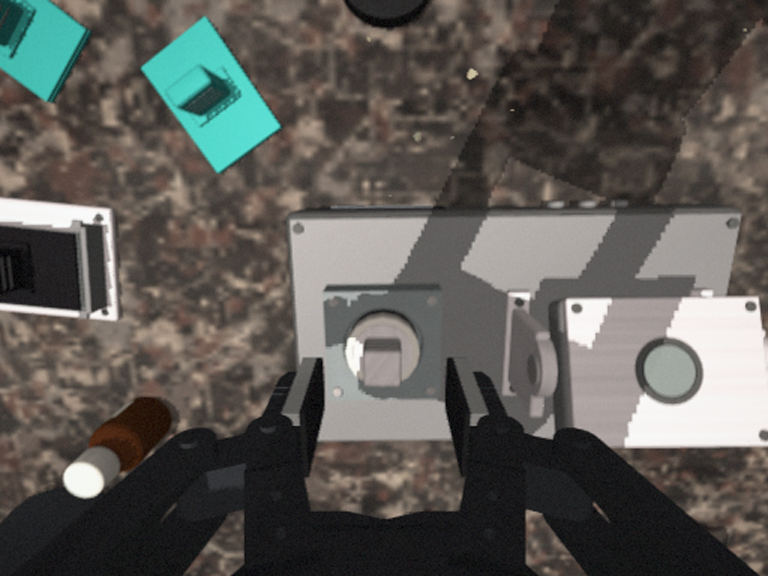

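Emit:
{"api": "drive_tool", "payload": {"commands": [[45,-40,-2,16,0],[45,-40,-2,16,0],[45,-40,-2,16,0],[45,-20,0,10,0],[45,0,0,0,0]]}}

```text
time_s: 8.78
eef_pos: [501.3, -249.1, 175.5]
tool_rot: [0.51, -0.485, -0.484, 0.519]
wrist_force: [-0.6, -0.6, 0.2]
grip_width: 0.527
```

Run:
```python
from h import *
go([500,-240,100])
d=np.load('w6.npz');P=d['P'];m=(abs(P[...,0]-578)<19)&(abs(P[...,1]+108)<19)&(P[...,2]>58)&(P[...,2]<64);q=P[m];n=np.linalg.svd(q-q.mean(0),full_matrices=False)[2][2];print('puck tilt n',n,len(q))
c=cam('wrist'); save(c,'w7.png',1.5); P=pts(c);np.savez('w7.npz',P=P,img=c['img'],o=c['o'],R=c['R'],K=c['K'])
b=(abs(P[...,0]-500)<70)&(abs(P[...,1]+240)<70)
t=b&(P[...,2]>52)&(P[...,2]<72); print('fin',t.sum(),cv2.minAreaRect(P[t][:,:2].astype(np.float32)),np.median(P[t],0))
t=b&(P[...,2]>14)&(P[...,2]<31); print('rest',t.sum(),cv2.minAreaRect(P[t][:,:2].astype(np.float32)))
t&=(c['img'].max(2)<90)&(P[...,2]>22); print('back',t.sum(),cv2.minAreaRect(P[t][:,:2].astype(np.float32)),np.median(P[t],0))
```

```text
pos [ 501.3 -249.1  175.5] toolx [-0.008  1.    -0.009] y [-0.06  -0.009 -0.998] t 8.78 F [-0.6 -0.6  0.2] w 0.527
shift [ 9.8 75.4 -3.3]
puck tilt n [ 1.34306625e-03 -3.97648015e-04  9.99999019e-01] 874
fin 0 ((0.0, 0.0), (0.0, 0.0), 0.0) [nan nan nan]
rest 561 ((488.46624755859375, -276.6466064453125), (33.37638854980469, 150.42034912109375), 57.759212493896484)
back 208 ((530.8353271484375, -304.24261474609375), (12.351707458496094, 50.27308654785156), 87.70341491699219) [ 527.90150017 -307.23342636   27.28036177]
  return _methods._mean(a, axis=axis, dtype=dtype,
  ret = um.true_divide(
```

View pics/w7.png

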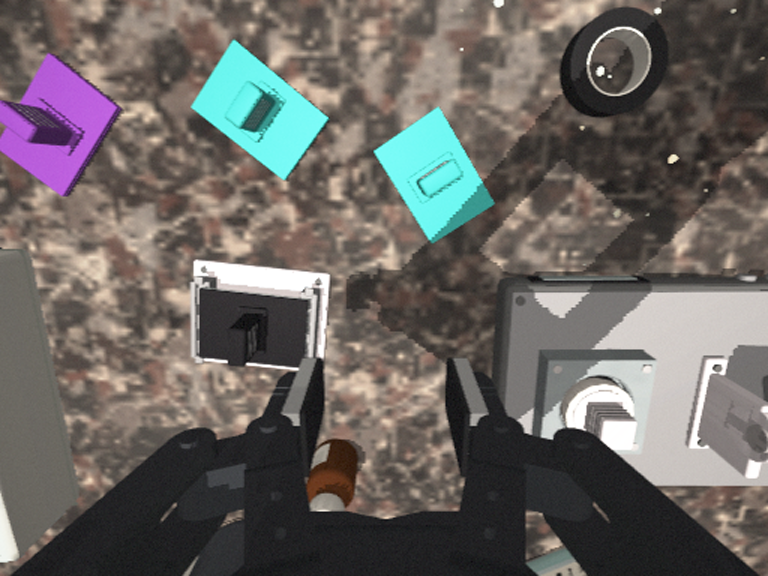

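Puck sits level. The slide lies at about (255,325) px; small amber bottle at (330,475), black roll at (613,60). Redo the measurement with a wider window.

Run:
```python
from h import *
d=np.load('w7.npz');P=d['P'];I=d['img']
M=np.zeros(P.shape[:2],bool); M[172:246,126:222]=1
t=M&(P[...,2]>55)&(P[...,2]<68); print('fin',t.sum(),cv2.minAreaRect(P[t][:,:2].astype(np.float32)),P[t].mean(0))
t=M&(P[...,2]>24.5)&(P[...,2]<30)&(I.max(2)<90); print('back',t.sum(),cv2.minAreaRect(P[t][:,:2].astype(np.float32)),np.median(P[t],0))
c={k:d[k] for k in d}; print('amber cap',ray(c,217,333,70),'amber base',ray(c,227,305,20))
```

```text
fin 371 ((533.6495361328125, -342.4842224121094), (12.04666519165039, 26.162437438964844), 85.6186752319336) [ 532.65342714 -341.90004366   60.47128558]
back 2590 ((534.14599609375, -340.09918212890625), (81.44221496582031, 52.2353515625), 84.35922241210938) [ 529.36590332 -335.80225434   27.36116833]
amber cap [ 639.81541703 -288.08920524   70.        ] amber base [ 643.85479203 -283.40690982   20.        ]
```

Emit:
{"api": "drive_tool", "payload": {"commands": [[45,-32,10,-13,0],[45,-32,20,-13,0.05],[45,-28,25,-6,0.04],[45,0,10,0,0],[45,0,0,0,0]], "grip_force": 30}}

```text
time_s: 9.25
eef_pos: [535.7, -340.1, 108.9]
tool_rot: [0.531, -0.51, -0.462, 0.495]
wrist_force: [0.1, 0.1, -0.4]
grip_width: 0.527
```

Run:
```python
from h import *
go([533.3,-342.3,80])
c=cam('wrist');P=pts(c)
b=(abs(P[...,0]-534)<30)&(abs(P[...,1]+342)<22)
t=b&(P[...,2]>50)&(P[...,2]<66)&(c['img'].max(2)<120); print('fin',t.sum(),cv2.minAreaRect(P[t][:,:2].astype(np.float32)),P[t].mean(0))
t=(abs(P[...,0]-534)<35)&(abs(P[...,1]+342)<50)&(P[...,2]>25.5)&(P[...,2]<30)&(c['img'].max(2)<90);print('back',t.sum(),cv2.minAreaRect(P[t][:,:2].astype(np.float32)))
```

```text
pos [ 535.7 -340.1  108.9] toolx [ 0.083  0.996 -0.014] y [-0.054 -0.009 -0.999] t 9.25 F [ 0.1  0.1 -0.4] w 0.527
shift [-2.  29.1  0.7]
fin 657 ((533.3409423828125, -342.8637390136719), (11.992475509643555, 25.4757137298584), 85.55677032470703) [ 531.81380354 -342.86422724   60.33935651]
back 4837 ((533.9479370117188, -343.2461242675781), (75.84686279296875, 51.9578857421875), 84.01463317871094)
```

Emit:
{"api": "drive_tool", "payload": {"commands": [[40,-2.5,18,-0.5,0],[40,0,18,-1,0],[40,0,16,-1,0],[40,0,8,0,0],[40,0,0,0,0]]}}

```text
time_s: 9.72
eef_pos: [540.3, -337.9, 53.8]
tool_rot: [0.526, -0.51, -0.465, 0.497]
wrist_force: [-0.2, -0.2, -0.2]
grip_width: 0.468
```

Run:
```python
from h import *
go([533.2,-343,45])
```

```text
pos [ 540.3 -337.9   53.8] toolx [ 0.074  0.997 -0.017] y [-0.048 -0.013 -0.999] t 9.72 F [-0.2 -0.2 -0.2] w 0.468
shift [-5.5  9.2  6.3]
```

Emit:
{"api": "drive_tool", "payload": {"commands": [[40,-5.5,2,6.3,0],[40,0,4,0,0],[40,0,3,0,0],[40,0,0,0,0]]}}

```text
time_s: 10.05
eef_pos: [534.9, -342.4, 48.9]
tool_rot: [0.524, -0.511, -0.466, 0.497]
wrist_force: [0.9, 0.0, -0.5]
grip_width: 0.465
```

Run:
```python
from h import *
go([533.2,-343,45])
```

```text
pos [ 534.9 -342.4   48.9] toolx [ 0.07   0.997 -0.019] y [-0.044 -0.016 -0.999] t 10.05 F [ 0.9  0.  -0.5] w 0.465
shift [-0.6  4.   1.5]
```

Emit:
{"api": "drive_tool", "payload": {"commands": [[40,-1,3,1.6,0],[40,0,2,0,0],[5,0,0,0,0],[5,0,0,0,0],[5,0,0,0,0],[5,0,0,0,0],[5,0,0,0,0],[5,0,0,0,0]]}}

```text
time_s: 10.72
eef_pos: [533.3, -344.6, 45.9]
tool_rot: [0.523, -0.512, -0.466, 0.497]
wrist_force: [-1.1, 0.4, 1.0]
grip_width: 0.134
```

Run:
```python
from h import *
go([533.2,-343,45])
```

```text
pos [ 533.3 -344.6   45.9] toolx [ 0.072  0.997 -0.02 ] y [-0.043 -0.017 -0.999] t 10.72 F [-1.1  0.4  1. ] w 0.134
shift [1.6 0.8 0.1]
```

Emit:
{"api": "drive_tool", "payload": {"commands": [[5,0,-10,0,0],[5,0,-20,0,0],[5,0,-35,0,0],[5,0,-40,0,0],[5,0,-40,0,0],[5,0,-15,0,0],[5,0,0,0,0]]}}

```text
time_s: 11.3
eef_pos: [539.1, -340.0, 211.9]
tool_rot: [0.525, -0.509, -0.466, 0.497]
wrist_force: [0.5, -0.3, -0.9]
grip_width: 0.134
```

Run:
```python
from h import *
go([560,32,190])
```

```text
pos [ 539.1 -340.   211.9] toolx [ 0.071  0.997 -0.017] y [-0.047 -0.013 -0.999] t 11.3 F [ 0.5 -0.3 -0.9] w 0.134
shift [372.8  16.    4.7]
```

Emit:
{"api": "drive_tool", "payload": {"commands": [[5,40,0,0,0],[5,40,0,0,0],[5,40,0,0,0],[5,40,0,0,0],[5,40,0,0,-0.02],[5,40,0,0,-0.02],[5,40,0,0,-0.02],[5,40,0,0,-0.01]]}}

```text
time_s: 11.97
eef_pos: [555.9, -18.4, 201.6]
tool_rot: [0.509, -0.496, -0.481, 0.513]
wrist_force: [0.9, 0.2, -0.9]
grip_width: 0.134
```

Run:
```python
from h import *
go([560,32,170])
```

```text
pos [555.9 -18.4 201.6] toolx [ 0.011  1.    -0.019] y [-0.046 -0.019 -0.999] t 11.97 F [ 0.9  0.2 -0.9] w 0.134
shift [51.  30.4 -4.9]
```

Emit:
{"api": "drive_tool", "payload": {"commands": [[5,25,8,0,0],[5,22,15,0,0],[5,4,15,0,-0.01],[5,0,10,0,0],[5,0,0,0,0]], "grip_force": 20}}

```text
time_s: 12.38
eef_pos: [549.9, 44.6, 146.4]
tool_rot: [0.506, -0.488, -0.486, 0.519]
wrist_force: [0.1, -0.2, -1.0]
grip_width: 0.131
```

Run:
```python
from h import *
go([557.2,32,140])
c=cam('wrist'); save(c,'w8.png',1.5)
P=pts(c);np.savez('w8.npz',P=P,img=c['img'],o=c['o'],R=c['R'],K=c['K'])
```

```text
pos [549.9  44.6 146.4] toolx [-0.012  1.    -0.015] y [-0.051 -0.016 -0.999] t 12.38 F [ 0.1 -0.2 -1. ] w 0.131
shift [-12.6   6.2  -7.4]
```

View pics/w8.png

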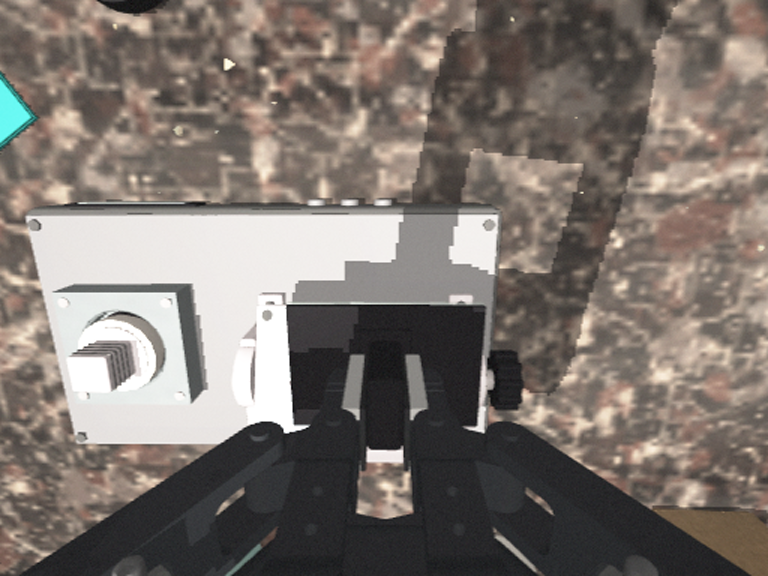

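The slide is held square over the head at (387,365), about 12 mm too far toward +y. I correct this, then lower slowly.

Emit:
{"api": "drive_tool", "payload": {"commands": [[5,-6,0,-4,0],[5,-6,0,-4,0],[5,0,2,0,0],[5,0,0,0,0]]}}

```text
time_s: 12.77
eef_pos: [560.7, 27.4, 146.4]
tool_rot: [0.506, -0.491, -0.485, 0.518]
wrist_force: [0.1, 0.0, -0.7]
grip_width: 0.139
```

Run:
```python
from h import *
go([557.2,32,138])
```

```text
pos [560.7  27.4 146.4] toolx [-0.007  1.    -0.017] y [-0.048 -0.017 -0.999] t 12.77 F [ 0.1  0.  -0.7] w 0.139
shift [4.8 8.5 3.1]
```

Emit:
{"api": "drive_tool", "payload": {"commands": [[5,4.5,2,3,0],[5,0,0,0,0],[5,0,3,0,0],[5,0,0,0,0]]}}

```text
time_s: 13.1
eef_pos: [558.4, 30.2, 142.5]
tool_rot: [0.506, -0.492, -0.485, 0.516]
wrist_force: [0.1, 0.8, -0.9]
grip_width: 0.136
```

Run:
```python
from h import *
go([557.2,32,133])
```

```text
pos [558.4  30.2 142.5] toolx [-0.003  1.    -0.017] y [-0.045 -0.017 -0.999] t 13.1 F [ 0.1  0.8 -0.9] w 0.136
shift [2.  9.5 0.7]
```

Emit:
{"api": "drive_tool", "payload": {"commands": [[5,1.8,2,0.7,0],[5,0,2,0,0],[5,0,2,0,0],[5,0,1,0,0],[5,0,0,0,0]]}}

```text
time_s: 13.52
eef_pos: [557.0, 32.7, 134.8]
tool_rot: [0.506, -0.492, -0.485, 0.516]
wrist_force: [0.4, 0.3, -0.7]
grip_width: 0.135
```

Run:
```python
from h import *
go([557.2,32,126])
```

```text
pos [557.   32.7 134.8] toolx [-0.004  1.    -0.017] y [-0.045 -0.017 -0.999] t 13.52 F [ 0.4  0.3 -0.7] w 0.135
shift [-0.6  8.8 -0.6]
```

Contact is expected around z = 134, so I go 1 mm at a time, watching the force.

Emit:
{"api": "drive_tool", "payload": {"commands": [[5,0,1,-0.5,0],[5,0,1,0,0],[5,0,0,0,0]]}}

```text
time_s: 13.77
eef_pos: [557.7, 32.7, 133.3]
tool_rot: [0.506, -0.492, -0.485, 0.516]
wrist_force: [-1.7, 0.1, 1.0]
grip_width: 0.131
```

Emit:
{"api": "drive_tool", "payload": {"commands": [[5,0,1,0,0],[5,0,1,0,0]]}}

```text
time_s: 13.93
eef_pos: [557.8, 32.6, 132.9]
tool_rot: [0.505, -0.492, -0.485, 0.516]
wrist_force: [-4.4, 0.2, 11.1]
grip_width: 0.136
```

Emit:
{"api": "drive_tool", "payload": {"commands": [[5,0,1,0,0],[5,0,1,0,0]]}}

```text
time_s: 14.1
eef_pos: [557.7, 32.6, 132.9]
tool_rot: [0.505, -0.492, -0.486, 0.516]
wrist_force: [-4.5, 0.5, 8.2]
grip_width: 0.136
```

Emit:
{"api": "drive_tool", "payload": {"commands": [[5,0,1.8,0,0],[5,0,1.8,0,0]]}}

```text
time_s: 14.27
eef_pos: [557.8, 32.5, 132.7]
tool_rot: [0.505, -0.492, -0.486, 0.517]
wrist_force: [-7.7, 0.7, 16.1]
grip_width: 0.132
```

Emit:
{"api": "drive_tool", "payload": {"commands": [[5,0,2.2,0,0],[5,0,2.2,0,0]]}}

```text
time_s: 14.43
eef_pos: [557.8, 32.5, 132.6]
tool_rot: [0.505, -0.492, -0.486, 0.517]
wrist_force: [-7.7, -0.3, 16.7]
grip_width: 0.133
```

Run:
```python
from h import *
go([557.2,32,126])
print(bot.sense()['wrist_torque'],bot.sense()['joint_pos'])
c=cam('wrist');P=pts(c);b=(c['img'].max(2)<80)&(P[...,2]>90)&(P[...,2]<135)&(abs(P[...,1]-32)<36)&(P[...,0]<553)
q=P[b]
for _ in range(5):
    cc=q.mean(0);n=np.linalg.svd(q-cc,full_matrices=False)[2][2];n*=np.sign(n[2]);r=(q-cc)@n;q=q[abs(r)<max(1,2*r.std())]
print(n,cc,len(q))
```

```text
pos [557.8  32.5 132.6] toolx [-0.006  1.    -0.018] y [-0.043 -0.018 -0.999] t 14.43 F [-7.7 -0.3 16.7] w 0.133
shift [-0.3  6.6  0.3]
[0.39038605 1.30768152 0.08127157] [-0.14071967  0.29692878  1.70406475 -0.02609449  1.18122741 -1.70662798]
[-0.01312897  0.00719386  0.99988793] [541.15206383  32.14659147 114.41353902] 3489
```

The slide stays level: the pinch doesn't rock at 17 N. I'll ease the finger opening so that the slide can pivot onto the face.

Emit:
{"api": "drive_tool", "payload": {"commands": [[10.5,0,1,0,0],[11,0,1,0,0],[11.4,0,1,0,0]]}}

```text
time_s: 14.73
eef_pos: [557.7, 32.5, 132.8]
tool_rot: [0.504, -0.492, -0.486, 0.517]
wrist_force: [-3.8, 0.1, 7.2]
grip_width: 0.136
```

Emit:
{"api": "drive_tool", "payload": {"commands": [[11.6,0,1,0,0],[11.8,0,1,0,0]]}}

```text
time_s: 14.9
eef_pos: [557.8, 32.5, 132.7]
tool_rot: [0.504, -0.492, -0.486, 0.517]
wrist_force: [-3.6, -0.2, 7.4]
grip_width: 0.14
```

Emit:
{"api": "drive_tool", "payload": {"commands": [[12,0,1,0,0],[12.2,0,1,0,0]]}}

```text
time_s: 15.07
eef_pos: [557.6, 32.3, 132.0]
tool_rot: [0.504, -0.492, -0.486, 0.517]
wrist_force: [-3.0, -0.6, 2.2]
grip_width: 0.146
```

Emit:
{"api": "drive_tool", "payload": {"commands": [[12.4,0,1,0,0]]}}

```text
time_s: 15.15
eef_pos: [557.6, 32.2, 131.1]
tool_rot: [0.504, -0.493, -0.486, 0.517]
wrist_force: [-1.8, -0.5, 0.9]
grip_width: 0.146
```

Emit:
{"api": "drive_tool", "payload": {"commands": [[12.7,0,1,0,0]]}}

```text
time_s: 15.23
eef_pos: [557.7, 32.2, 129.9]
tool_rot: [0.504, -0.493, -0.486, 0.517]
wrist_force: [0.2, -0.2, 0.0]
grip_width: 0.148
```

Emit:
{"api": "drive_tool", "payload": {"commands": [[12.1,0,0,0,0]]}}

```text
time_s: 15.32
eef_pos: [557.7, 32.2, 129.7]
tool_rot: [0.504, -0.493, -0.486, 0.517]
wrist_force: [-2.0, -0.3, 2.3]
grip_width: 0.143
```

```bash
cat >> h.py <<'E'
def slide(c=None):
    c=c or cam('wrist');P=pts(c);I=c['img'].max(2)
    b=(I<80)&(P[...,2]>80)&(P[...,2]<135)&(abs(P[...,1]-32)<45)&(P[...,0]<552)
    q=P[b]
    for _ in range(6):
        cc=q.mean(0);n=np.linalg.svd(q-cc,full_matrices=False)[2][2];n*=np.sign(n[2]);r=(q-cc)@n;q=q[abs(r)<max(.8,2*r.std())]
    print('back n',n.round(4),'ang',np.arctan2(-n[0],n[2]).round(3),cc.round(1),len(q),r.std().round(2),'min',np.percentile(q,[.5,99.5],axis=0).round(1).tolist())
    wn=np.array([-.3585,-.005,.9335]);W=np.array([569.4,32.3,103.3]);print('height of back over face (6 if flush)',((q-W)@wn).mean().round(2))
    return q
E
python3 - <<'E'
from h import *
go([557.2,32,126]); c=cam('wrist'); slide(c); save(c,'w9.png',2,(130,150,390,340))
E
```

```text
pos [557.7  32.2 129.7] toolx [-0.007  1.    -0.019] y [-0.041 -0.019 -0.999] t 15.32 F [-2.  -0.3  2.3] w 0.143
shift [-0.1  3.8  0.3]
back n [-0.9968 -0.0021  0.0804] ang 1.49 [541.5  32.9 104.4] 4612 5.83 min [[532.0, -4.7, 94.7], [551.9, 69.2, 134.9]]
height of back over face (6 if flush) 11.04
```

View pics/w9.png

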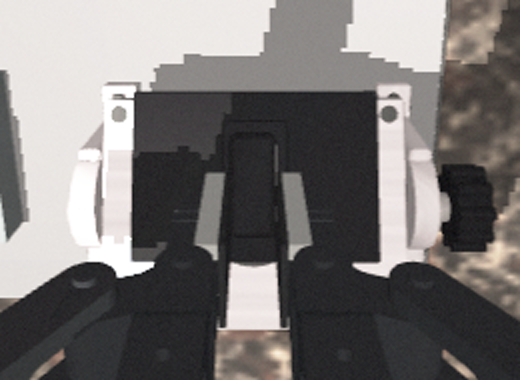

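```bash
sed -i 's/&(P\[...,0\]<552)/\&(abs(P[...,1]-32)>17)\&(P[...,2]<122)/' h.py
python3 - <<'E'
from h import *
q=slide()
wn=np.array([-.3585,-.005,.9335]);ex=np.cross([0,1,0],wn);W=np.array([569.4,32.3,103.3])
u=(q-W)@ex; v=q[:,1]-W[1]; print('along slope',np.percentile(u,[.5,99.5]),'y',np.percentile(v,[.5,99.5]))
E
```

```text
back n [-0.3591 -0.0048  0.9333] ang 0.367 [552.6  33.7 103.2] 4048 0.51 min [[532.0, -4.9, 95.0], [578.7, 69.7, 113.4]]
height of back over face (6 if flush) 5.95
along slope [-37.78295282  12.21445238] y [-37.2041937   37.41776343]
```

The slide now lies flush (slope 0.367, back 5.95 mm over the face), but about 12.5 mm down-slope. I tighten the grip, lift, shift up-slope and set it down again.

Emit:
{"api": "drive_tool", "payload": {"commands": [[8,0,0,0,0],[5,0,0,0,0],[5,0,0,0,0],[5,0,0,0,0],[5,0,-5,0,0],[5,0,-5,0,0],[5,0,0,0,0]], "grip_force": 40}}

```text
time_s: 16.0
eef_pos: [558.0, 32.5, 140.0]
tool_rot: [0.504, -0.492, -0.486, 0.517]
wrist_force: [-0.0, -0.4, 1.0]
grip_width: 0.128
```

Run:
```python
from h import *
go([569.4,32.1,138]); slide()
```

```text
pos [558.   32.5 140. ] toolx [-0.007  1.    -0.018] y [-0.042 -0.019 -0.999] t 16.0 F [-0.  -0.4  1. ] w 0.128
shift [ -0.5   1.6 -11.5]
back n [-0.3577  0.0067  0.9338] ang 0.366 [552.2  33.4 113.1] 3911 0.48 min [[532.4, -4.7, 105.0], [576.1, 70.0, 121.9]]
height of back over face (6 if flush) 15.29
```

Emit:
{"api": "drive_tool", "payload": {"commands": [[5,0,0,-6,0],[5,0,0,-5,0],[5,0,0,0,0],[5,0,0,0,0]]}}

```text
time_s: 16.38
eef_pos: [570.2, 32.6, 138.9]
tool_rot: [0.504, -0.492, -0.486, 0.517]
wrist_force: [0.4, 0.2, -0.2]
grip_width: 0.125
```

Run:
```python
from h import *
go([569.4,32.1,134.2])
```

```text
pos [570.2  32.6 138.9] toolx [-0.007  1.    -0.018] y [-0.042 -0.019 -0.999] t 16.38 F [ 0.4  0.2 -0.2] w 0.125
shift [-0.4  4.7  0.6]
```

Emit:
{"api": "drive_tool", "payload": {"commands": [[5,-0.3,2,0.6,0],[5,0,1,0,0],[5,0,1,0,0],[5,0,0,0,0]]}}

```text
time_s: 16.72
eef_pos: [569.5, 32.1, 134.7]
tool_rot: [0.504, -0.492, -0.486, 0.517]
wrist_force: [-0.5, 1.1, 2.5]
grip_width: 0.133
```

Emit:
{"api": "drive_tool", "payload": {"commands": [[5,0,0.6,0,0],[5,0,0.6,0,0],[5,0,0.6,0,0],[5,0,0.6,0,0]]}}

```text
time_s: 17.05
eef_pos: [569.6, 32.0, 134.6]
tool_rot: [0.504, -0.493, -0.486, 0.517]
wrist_force: [-2.2, -0.0, 5.6]
grip_width: 0.129
```

Run:
```python
from h import *
go([569.4,32.1,134.2])
q=slide()
wn=np.array([-.3585,-.005,.9335]);ex=np.cross([0,1,0],wn);W=np.array([569.4,32.3,103.3])
u=(q-W)@ex; v=q[:,1]-W[1]; print('along slope',np.percentile(u,[.5,99.5]),'y',np.percentile(v,[.5,99.5]))
print(cv2.minAreaRect(np.stack([u,v],1).astype(np.float32)))
```

```text
pos [569.6  32.  134.6] toolx [-0.007  1.    -0.019] y [-0.041 -0.019 -0.999] t 17.05 F [-2.2 -0.   5.6] w 0.129
shift [0.1 0.4 0.2]
back n [-3.588e-01 -2.000e-04  9.334e-01] ang 0.367 [565.1  33.  108.2] 4101 0.49 min [[544.1, -5.0, 99.7], [591.0, 69.5, 118.2]]
height of back over face (6 if flush) 6.08
along slope [-24.88650344  25.32755631] y [-37.31847111  37.21814256]
((0.834503173828125, -0.060092926025390625), (50.9726448059082, 75.05838012695312), 0.7136731743812561)
```

Emit:
{"api": "drive_tool", "payload": {"commands": [[5,0,0.9,0,0],[5,0,0.9,0,0]]}}

```text
time_s: 17.27
eef_pos: [569.7, 31.9, 134.5]
tool_rot: [0.504, -0.493, -0.487, 0.516]
wrist_force: [-3.9, -0.2, 7.8]
grip_width: 0.13
```

Run:
```python
from h import *
go([569.4,32.1,134.2])
c=cam('wrist'); slide(c); save(c,'w10.png',1.5)
P=pts(c); t=(abs(P[...,0]-577)<30)&(abs(P[...,1]+108)<30)&(P[...,2]>57.5)&(P[...,2]<64);print('disc',cv2.minEnclosingCircle(P[t][:,:2].astype(np.float32)),np.median(P[t][:,2]))
go([569.4,32.1,134.2])
```

```text
pos [569.7  31.9 134.5] toolx [-0.007  1.    -0.019] y [-0.041 -0.019 -0.999] t 17.27 F [-3.9 -0.2  7.8] w 0.13
shift [0.2 0.3 0.3]
back n [-0.3585 -0.0032  0.9335] ang 0.367 [565.2  32.8 108.1] 4100 0.49 min [[544.0, -5.1, 99.6], [590.9, 69.5, 118.3]]
height of back over face (6 if flush) 5.99
disc ((578.0371704101562, -107.43376159667969), 22.29252052307129) 60.70151550954134
pos [569.6  32.  134.5] toolx [-0.007  1.    -0.019] y [-0.041 -0.019 -0.999] t 17.32 F [-2.3  0.3  7.1] w 0.131
shift [0.1 0.3 0.2]
```

```bash
python3 -c "
from workcell import bot
print(bot.sign_off())"
```

```text
the job is handed in; nothing more can be done
None
```

The white standard is seated in its well and released, and the slide is held flush on the head over the window. I handed the job in at about 17.3 s of the 58 s allowed; it reported no verdict.

**Tilting the slide:** The moves cannot tilt the tool, and at 17 N the slide stayed level in the 20 N pinch instead of rocking onto the slope. I eased the fingers until it settled flush, but it lay about 12.5 mm too far down the slope. I tightened the grip to 40 N, lifted it, moved it up the slope and pressed it down again.

| Last checks | Measured | Required |
|---|---|---|
| Standard disc top, world height | about 60.7 mm (60 mm is home) | within 2 mm |
| Standard tilt (measured just after release) | about 0.001 rad | below 0.06 rad |
| Standard off the well's centre | about 1 mm | below 3.5 mm |
| Slide slope against face slope | both 0.367 rad | within 0.035 rad |
| Slide back height over the face | 5.99 mm (6 mm is flush) | within 2.5 mm |
| Slide off the window's centre | within 1 mm each way | within 8 mm |
| Slide turned on the face | about 0.01 rad | below 0.14 rad |
| Press, from the wrist force | about 7–8 N | 1.5–30 N |

- **Not seen:** the last picture could not be viewed because I had used all 12 views, so the final state rests on the depth measurements and wrist force alone.
- **Bystanders:** I did not measure them again at the end. I noticed no unexpected contact force on the way.
- **Small disagreement:** the cameras' estimates of the well's centre differ by 1 to 2 mm.

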